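Show the elbow fitting to the inspection camera

ROBOT

A 6-joint arm with a two-finger parallel gripper is mounted at the origin on the work surface. World frame = base frame: x ahead of the robot, y to its left, z up, the work surface at z = 0. Lengths are in mm, angles in rad, forces in N, time in s.
With the tool pointing down it reaches from about 350 to 875 mm from the base axis. Payload 4.2 kg.
Tool frame: the origin (TCP) lies midway between the tips of the shut fingers; the grasp point (between the pads) lies 19 mm behind it (arm.grasp_offset is the distance from the TCP to the grasp point, in mm); z points along the fingers, y is the direction in which the jaws open and shut (so a half turn about z gives the same grasp; the last joint's range is limited). The gripper opens to 85 mm and grips with 20 to 120 N. Pads are 22 mm wide; open, the fingers measure 114 mm over their backs; the gripper's body (76 mm by 85 mm) begins 54 mm behind the grasp point. The pads swing forward as they close: fully open they stand 13 mm farther back than shut.
Start: joints at [-1.062, 0.385, 0.008, 0, -1.194, -0.259], TCP at [154.523, -605.576, 231.312] pointing down, gripper open.
Joint ranges: [-3.14, 3.14], [-1.21, 2.06], [-1.07, 1.41], [-3.16, 2.05], [-2.99, -0.16], [-3.1, 3.1]. Speed limits (rad/s): [2.79, 2.79, 3.14, 3.14, 3.14, 3.14].

INTERFACE

Orientations are given as a unit quaternion [x, y, z, w].
In Python, from bench import arm gives the robot as it stands.
- The arm moves only by the tool move_arm, never from a script. Its argument "moves" is a list of rows, each an object with "gripper": the gripper's target within -1 to 1 (fully open at 1, half-way at 0, shut at -1); "xyz": the shift along the tool's x, y, z in cm, a list of three; "angular": the turn, a rotation vector about the tool's x, y, z in rad, a list of three. In form: [{"gripper": gripper, "xyz": [dx, dy, dz], "angular": [wx, wy, wz]}, ...]. A call has 1 to 10 rows; each row is the pose to reach, as a shift and turn from the pose commanded when the call began, along the tool's axes at that moment; what a row does not reach only later rows make up. A row lasts 1/8 s, in which the tool goes at most 62.5 mm and 10.7 degrees, less where a joint would pass 70% of its speed; a pose out of reach is approached as far as the arm can. A call with a gripper value outside its range is refused whole. The fingers move at their own pace and stop on an object; the grip force is fixed at half the most. Time passes only in rows, so rows that repeat a pose let the fingers close. It gives the time, the measured TCP pose, the force and the opening at its end, in the units of the state.
- arm.read_state(): the state, without advancing time (a new reading comes with each control period).
- arm.get_image(name): name is "scene" or "side" or "wrist"; returns (picture, depth): 400x640x3 uint8, blue, green, red; 400x640 float32, mm along the optical axis (not along the pixel's ray), 0 where there is no reading.
- arm.get_calibration(name): a dict with "camera_matrix" (3x3 intrinsics, pixels), "k1" (the pictures are not rectified: a ray, as slopes to the right and down, at radius r is drawn at 1 + k1 r^2 times it, then the intrinsics apply), "R" (3x3) and "t" (3): a world point X has camera coordinates R X + t. Camera axes: x right, y down, z forward; pixel columns grow to the right and rows downward; lengths in mm; the calibration is good to about 2 mm. A picture is of the moment at which its call begins: read the wrist's pose just before it. get_calibration takes no time and is no camera call; for the wrist camera it gives the pose at the moment of the call.
- arm.job_done(): hands the job in, once; it reports no verdict.
The state is a dict: "clock": time; "joints": joint angles; "joint_vel": joint speeds; "joint_efforts": joint torques, N m; "position": TCP position; "ee_rot": TCP orientation; "contact_force": force on the tool from outside, world axes, zero at the start; "wrist_torque": the same for the moment, N m; "gripper_width": finger opening in mm.
Only numpy, scipy, OpenCV 4.12 (cv2) and the standard library are available. Lean on these libraries where they do the work, as an engineer would, in place of code of your own. Each camera call takes 0.05 s, during which the arm holds its last target. There are 200 camera calls.

TASK

We are re-hosing this cooling loop: first put exactly two of the four loose chrome collars into the orange tray and let go of them there. Then pull the chrome elbow straight up out of the radiator and hold it still in the air, stem down and upright, with its open mouth facing squarely into the inspection camera's lens, centred on the lens and about 8 cm in front of it; finish while still holding it there. Leave the other two collars and everything else where they are, and do not touch the camera.

Things in the scene. Friction and masses are not known exactly. Their poses are not given: they have to be found in the camera images.
- collar1_center (a point): One of four equal chrome collars (rings), 27 mm outside, 17 mm bore, 16 mm tall, about 30 g, lying flat and loose on the blue mat; the point is its centre, 8 mm above the surface it lies on.
- collar2_center (a point): One of four equal chrome collars (rings), 27 mm outside, 17 mm bore, 16 mm tall, about 30 g, lying flat and loose on the blue mat; the point is its centre, 8 mm above the surface it lies on.
- collar3_center (a point): One of four equal chrome collars (rings), 27 mm outside, 17 mm bore, 16 mm tall, about 30 g, lying flat and loose on the blue mat; the point is its centre, 8 mm above the surface it lies on.
- collar4_center (a point): One of four equal chrome collars (rings), 27 mm outside, 17 mm bore, 16 mm tall, about 30 g, lying flat and loose on the blue mat; the point is its centre, 8 mm above the surface it lies on.
- tray: Fixed orange open tray, 120 mm by 120 mm, 28 mm tall, walls and floor 3 mm; origin under its centre on the table, z up.
- elbow_center (a point): Centre of the chrome elbow fitting's knuckle, a block 24 x 24 x 26 mm (the place to grip, across the two flats facing its +y and -y). The elbow weighs about 90 g. z is up along its stem, +x points out of its open mouth. Below the knuckle (13 mm below this point) a 20 mm neck, 14 mm long, then from 25 to 30 mm below this point a 26 mm flange that rests on the radiator; under it a brass stem, 16 mm across and 14 mm long, stands loose in an 18 mm port: pull straight up.
- elbow_mouth (a point): Centre of the elbow's open mouth (black hole in a 25 mm ring), 42 mm from elbow_center along +x, at the same height; same axes.
- lens (a point): Centre of the front face of the inspection camera's lens; its +x points straight out of the lens, level, its z is up. The grey camera head, 44 mm wide and tall, is behind it; the head sits at a different height on its post each time (lens 170 to 250 mm above the table).
- camera: Stand of the inspection camera: base 90 x 90 x 12 mm with a 14 mm post, 322 mm tall, 60 mm behind the lens; fixed; origin on the table straight below the lens, x the way the lens looks.
- radiator: Black radiator, fixed, 125 mm (its x) by 280 mm (its y), 40 mm tall; origin under its centre, z up. The port with the elbow is in its top at x 0, y -110 mm. The clear pump block with the pump and the reservoir tube (54 mm across, top 264 mm above the table) stands on it at x 0, y +85 mm.
- elbow: The elbow fitting as a whole; origin at the underside of its flange on the stem axis, 30 mm below elbow_center; same axes.
- spray_can: Bystander, to be left alone: white spray can with a blue band, 52 mm across, 150 mm tall.
- jar: Bystander, to be left alone: glass jar with a steel lid, 70 mm across, 100 mm tall.
- spare_pump: Bystander, to be left alone: spare pump, black disc 62 mm across and 42 mm tall with a white label.
- screwdriver: Bystander, to be left alone: screwdriver lying down.
- wrench: Bystander, to be left alone: steel wrench lying down.
There are look-alikes about, which are no part of the job. Several things have the shape of the tray; the one meant has the colours described above.

How it is judged:
By the outcome, as a careful person would: the job done as asked, in the order asked, and still so for the second after the job is handed in, while the arm keeps its last pose, push and grip.
It also fails if it takes over 66 s, if anything falls off the work surface, if the arm or the gripper's body presses on something with over 40 N, if the wrist force passes 120 N, or if a joint passes its speed limit or range.

## Working session

There is one attempt and no reset: what is moved stays moved. The work goes in short steps, Python scripts to look and compute and a tool call to move; the robot and the scene stay as the last step left them, time stands still between calls to the robot, and variables do not carry over. Pictures are saved under pics/ and viewed, about 8 in all and at most 12, crops included, and the job is handed in when it is done.

Besides the shell and the picture viewer there is one more tool, called after ">>>" by a JSON object that holds its "fn" and its "kwargs". move_arm: Moves the arm, as the interface text tells. Its arguments: {"type":"object","properties":{"moves":{"type":"array","items":{"type":"object","properties":{"gripper":{"type":"number"},"xyz":{"type":"array","items":{"type":"number"}},"angular":{"type":"array","items":{"type":"number"}}}}}},"required":["moves"]}

```bash
mkdir -p pics; ls
cat > h.py <<'E'
import numpy as np, cv2, json
from bench import arm
def grab(n):
    c=arm.get_calibration(n); p,d=arm.get_image(n)
    np.savez(f'{n}.npz',p=p,d=d,K=c['camera_matrix'],k1=c['k1'],R=c['R'],t=c['t']); return p
def load(n): return dict(np.load(f'{n}.npz'))
def ray(c,u,v):
    K=c['K']; x=np.array([(u-K[0,2])/K[0,0],(v-K[1,2])/K[1,1]]); s=x.copy()
    for _ in range(20): s=x/(1+c['k1']*(s@s))
    return np.r_[s,1]
def world(c,u,v,z=None):
    """depth point, or intersect with plane z"""
    r=ray(c,u,v); R=c['R'];t=c['t']; o=-R.T@t; d=R.T@r
    k=c['d'][int(round(v)),int(round(u))] if z is None else (z-o[2])/d[2]
    return o+k*d
def proj(c,X):
    q=c['R']@np.array(X,float)+c['t']; s=q[:2]/q[2]; s=s*(1+c['k1']*(s@s)); return s*[c['K'][0,0],c['K'][1,1]]+[c['K'][0,2],c['K'][1,2]]
def cloud(c):
    h,w=c['d'].shape; u,v=np.meshgrid(np.arange(w),np.arange(h)); K=c['K']
    x=np.stack([(u-K[0,2])/K[0,0],(v-K[1,2])/K[1,1]],-1); s=x.copy()
    for _ in range(15): s=x/(1+c['k1']*(s**2).sum(-1,keepdims=True))
    P=np.concatenate([s,np.ones((h,w,1))],-1)*c['d'][...,None]
    return (P-c['t'])@c['R']
E
python3 - <<'E'
from h import *
for n in ['scene','side','wrist']:
    p=grab(n); c=load(n); print(n,-c['R'].T@c['t'],c['R'][2],c['K'][0,0],c['k1'])
    cv2.imwrite(f'pics/{n}0.png',p)
print(arm.read_state())
E
```

```text
pics
scene [ 946.89484917 -532.36935369  772.45375697] [-0.50557638  0.53294313 -0.67850139] 378.15763229562356 -0.0598442374676753
side [206.76905517 657.33060557 778.33997987] [ 0.27665903 -0.68244148 -0.67655998] 386.46197262082114 0.0304987006339072
wrist [  83.1986906  -624.29938349  373.03064374] [ 0.27748106  0.07208057 -0.9580233 ] 347.49228432521727 -0.023396420793254387
{'clock': 0.15, 'joints': array([-1.06243587e+00,  3.85393787e-01,  6.94779530e-03, -3.62845018e-04,
       -1.19398379e+00, -2.58594067e-01]), 'joint_vel': array([-0.00061677, -0.00164383,  0.00381065,  0.00119851, -0.00040758,
        0.00049467]), 'joint_efforts': array([-1.67691610e-04, -3.92677581e+01,  1.88583219e+01,  4.18857470e+00,
       -3.35554039e-03,  1.56268193e-06]), 'position': array([ 154.39504711, -605.1833197 ,  230.46604176]), 'ee_rot': array([-1.24492423e-01,  9.92220208e-01,  8.20502437e-04, -1.49184538e-04]), 'contact_force': array([-0.28650658,  1.00553167, -0.05231518]), 'wrist_torque': array([ 0.0396952 , -0.00055838,  0.00457151]), 'gripper_width': 85.39689749645493}
```

View pics/scene0.png

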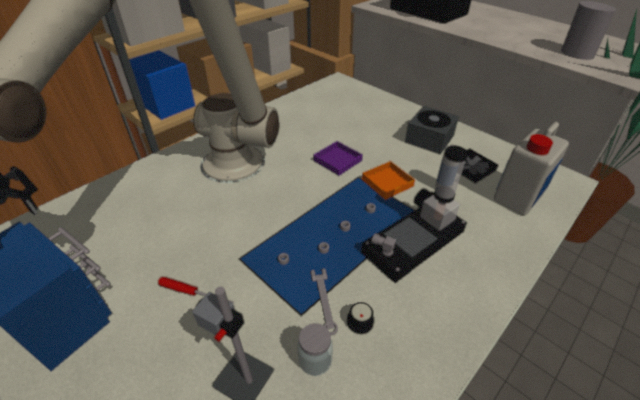

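View pics/side0.png

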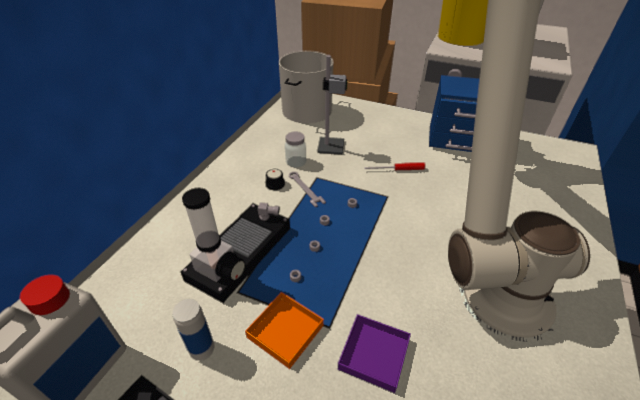

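Scene view: collars at (284,258), (323,247), (346,226) and (371,208). The orange tray is at (387,180), with a purple look-alike at (338,157). The elbow is at (383,243) and the camera head at (215,315). Side view: collars at (352,203), (324,220), (314,246) and (295,276), orange tray at (286,328), elbow at (268,211), camera head at (335,84). I take orange as the tray.

Run:
```python
from h import *
S=load('scene');D=load('side')
for a,b in zip([(284,258),(323.5,247),(346,225.5),(371,208)],[(352,203),(324,220),(314.5,245.5),(295,276)]):
    print('collar',world(S,*a,z=14).round(1),world(D,*b,z=14).round(1))
def orange(c):
    h=cv2.cvtColor(c['p'],cv2.COLOR_BGR2HSV); m=((h[...,0]>8)&(h[...,0]<20)&(h[...,1]>200)&(h[...,2]>100)); return m
for n,c in (('S',S),('D',D)):
    P=cloud(c); m=orange(c)&(c['d']>0)&(P[...,2]<60)&(P[...,2]>-10); n_,l,st,_=cv2.connectedComponentsWithStats(m.astype('uint8')); i=1+st[1:,4].argmax(); Q=P[l==i]
    print(n,'tray',st[i],cv2.minAreaRect(Q[:,:2].astype('float32')),np.percentile(Q[:,2],[1,99]))
# dark radiator rect corners, cloud z 36..44
    e=P.reshape(-1,3); r=e[(e[:,2]>34)&(e[:,2]<46)&(e[:,0]>450)&(e[:,0]<800)&(abs(e[:,1])<330)]
    print(' rad?',len(r), cv2.minAreaRect(r[:,:2].astype('float32')) if len(r) else '')
for (u,v) in [(383,243),(377,241),(388,238),(235,325),(213,315),(222,293),(244,380)]: print('S',u,v,world(S,u,v).round(1))
for (u,v) in [(268,211),(263,208),(274,209),(335,84),(345,85),(327,110),(332,146)]: print('D',u,v,world(D,u,v).round(1))
def crop(c,u,v,r=35,k=8): return cv2.resize(c['p'][max(0,v-r):v+r,u-r:u+r],None,fx=380/(2*r),fy=280/(2*r)*380/280,interpolation=cv2.INTER_CUBIC)
t=np.vstack([np.hstack([crop(S,383,240,30),crop(S,222,315,38)]),np.hstack([crop(D,268,211,30),crop(D,335,90,30)])])
cv2.imwrite('pics/crop1.png',cv2.resize(t,(600,600)))
```

```text
collar [ 445.9 -159.9   14. ] [ 443.8 -154.9   14. ]
collar [492.2 -62.5  14. ] [492.4 -57.   14. ]
collar [482.1  37.6  14. ] [479.   40.4  14. ]
collar [487. 142.  14.] [483.4 149.   14. ]
S tray [363 163  51  32 825] ((440.5020751953125, 282.11224365234375), (121.54695892333984, 124.28484344482422), 76.75115203857422) [ 1.95722265 32.20942232]
 rad? 3271 ((647.8986206054688, -29.0941162109375), (592.5692138671875, 158.31292724609375), 89.78514862060547)
D tray [ 246  293   77   75 2895] ((448.6553955078125, 275.1532897949219), (133.2290802001953, 133.040283203125), 77.33302307128906) [ 0.46517668 29.40929908]
 rad? 2877 ((649.342041015625, -9.666290283203125), (572.5555419921875, 154.98121643066406), 89.4844970703125)
S 383 243 [626.7   6.7  80.4]
S 377 241 [608.8   6.9  73.5]
S 388 238 [627.5  24.9  84.6]
S 235 325 [ 644.5 -413.8  246.1]
S 213 315 [ 613.6 -430.2  258. ]
S 222 293 [ 635.6 -414.4  323.4]
S 244 380 [ 622.8 -421.9   14.9]
D 268 211 [618.7  26.3  74.2]
D 263 208 [631.1  29.3  83.1]
D 274 209 [603.4  20.4  82. ]
D 335 84 [ 602.2 -403.8  244.8]
D 345 85 [ 573.6 -415.6  241.9]
D 327 110 [ 629.9 -411.1  146.6]
D 332 146 [ 606.9 -406.9   14.5]
```

View pics/crop1.png

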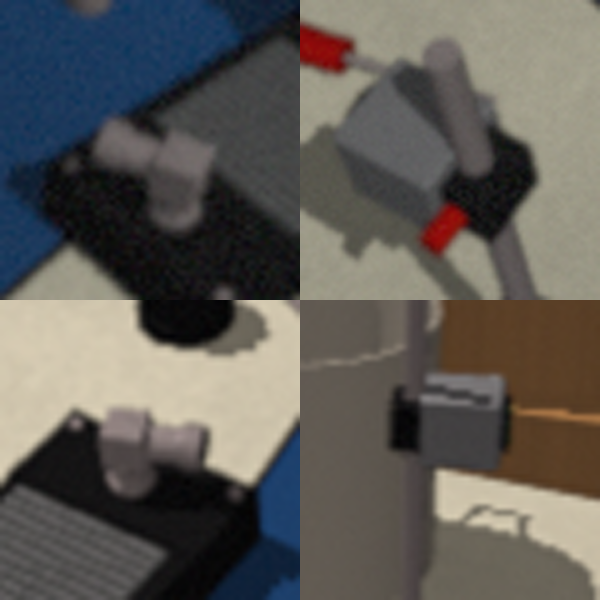

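Crops: the elbow mouth points roughly towards world -x in both views. The camera head faces -x from its post at about (630,-412). The chosen tray is orange, centred near (444,279). Things that could be mistaken: purple tray (338,157) and the pump outlets; neither fits the description. I'm moving in over the collars now for a close wrist view.

>>> {"fn": "move_arm", "kwargs": {"moves": [{"gripper":1,"xyz":[-24,30,-6],"angular":[0,0,-1.45]},{"gripper":1,"xyz":[-24,30,-6],"angular":[0,0,-1.45]},{"gripper":1,"xyz":[-24,30,-6],"angular":[0,0,-1.45]},{"gripper":1,"xyz":[-24,30,-6],"angular":[0,0,-1.45]},{"gripper":1,"xyz":[-24,30,-6],"angular":[0,0,-1.45]},{"gripper":1,"xyz":[-24,30,-6],"angular":[0,0,-1.45]},{"gripper":1,"xyz":[-24,30,-6],"angular":[0,0,-1.45]},{"gripper":1,"xyz":[-24,30,-6],"angular":[0,0,-1.45]}]}}

```text
clock: 1.15
position: [313.4, -254.2, 291.7]
ee_rot: [0.754, -0.657, 0.0, -0.0]
contact_force: [-0.4, 0.0, -0.1]
gripper_width: 85.3
```

```bash
cat >> h.py <<'E'
from scipy.spatial.transform import Rotation as Ro
def status():
    s=arm.read_state(); R=Ro.from_quat(s['ee_rot']).as_matrix()
    print('t',s['clock'],'p',s['position'].round(1),'phi',np.degrees(np.arctan2(R[1,0],R[0,0])).round(2),'z',R[:,2].round(3),'j',np.degrees(s['joints']).round(1),'w',round(s['gripper_width'],1),'F',s['contact_force'].round(1)); return s,R
def plan(target,phi=None):
    s,R=status(); d=R.T@(np.array(target)-s['position'])/10
    w=''
    if phi is not None:
        p=np.radians(phi); T=np.array([[np.cos(p),np.sin(p),0],[np.sin(p),-np.cos(p),0],[0,0,-1]]); w=Ro.from_matrix(R.T@T).as_rotvec().round(3)
    print('move',d.round(2),w)
E
python3 -c "
from h import *
plan([500,90,250],0)"
```

```text
t 1.15 p [ 313.4 -254.2  291.7] phi -82.13 z [ 0.001 -0.    -1.   ] j [-15.7  -3.  -21.7  -0.  -71.2  23.6] w 85.3 F [-0.4  0.  -0.1]
move [-31.54 -23.19   4.19] [-1.000e-03 -1.000e-03 -1.433e+00]
```

>>> {"fn": "move_arm", "kwargs": {"moves": [{"gripper":0.5,"xyz":[-31.5,-23.2,4.2],"angular":[0,0,-1.433]},{"gripper":0.5,"xyz":[-31.5,-23.2,4.2],"angular":[0,0,-1.433]},{"gripper":0.5,"xyz":[-31.5,-23.2,4.2],"angular":[0,0,-1.433]},{"gripper":0.5,"xyz":[-31.5,-23.2,4.2],"angular":[0,0,-1.433]},{"gripper":0.5,"xyz":[-31.5,-23.2,4.2],"angular":[0,0,-1.433]},{"gripper":0.5,"xyz":[-31.5,-23.2,4.2],"angular":[0,0,-1.433]},{"gripper":0.5,"xyz":[-31.5,-23.2,4.2],"angular":[0,0,-1.433]},{"gripper":0.5,"xyz":[-31.5,-23.2,4.2],"angular":[0,0,-1.433]},{"gripper":0.5,"xyz":[-31.5,-23.2,4.2],"angular":[0,0,-1.433]},{"gripper":0.5,"xyz":[-31.5,-23.2,4.2],"angular":[0,0,-1.433]}]}}

```text
clock: 2.4
position: [502.3, 86.5, 249.3]
ee_rot: [1.0, -0.005, -0.0, -0.0]
contact_force: [0.3, 0.5, -1.2]
gripper_width: 63.8
```

```bash
python3 -c "
from h import *
status(); p=grab('wrist'); cv2.imwrite('pics/w1.png',p)"
```

```text
t 2.4 p [502.3  86.5 249.3] phi -0.62 z [-0.  0. -1.] j [ 28.   10.  -13.8  -0.  -66.2  61.3] w 63.8 F [ 0.3  0.5 -1.2]
```

View pics/w1.png

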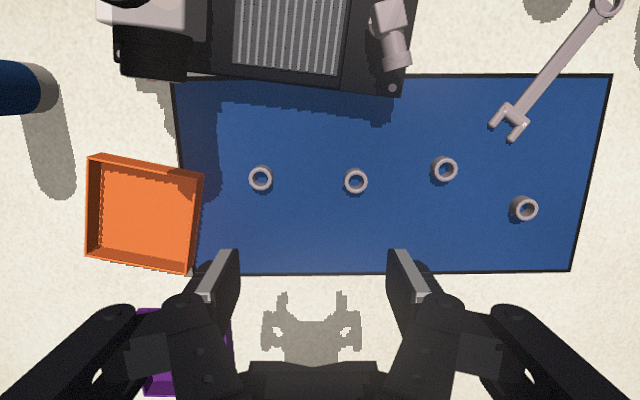

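Wrist view: collars at (260,179), (356,181), (445,169) and (524,208), tray centre near (143,214), elbow at (390,30) with its mouth at (398,58).

Run:
```python
from h import *
c=load('wrist'); P=cloud(c)
g=cv2.medianBlur(cv2.cvtColor(c['p'],cv2.COLOR_BGR2HSV)[...,1],3)
for u,v in [(260,179),(356,181),(445,169),(524,208)]:
    w=P[v-18:v+19,u-18:u+19].reshape(-1,3); q=w[(w[:,2]>11)]
    r=cv2.minEnclosingCircle(q[:,:2].astype('float32'))
    print((u,v),'z mat',np.percentile(w[:,2],10).round(1),'top',np.percentile(q[:,2],90).round(1),'circ',np.round(r[0],1),round(r[1],1),'mean',q.mean(0).round(1),'ray',world(c,u,v,z=13).round(1))
h=cv2.cvtColor(c['p'],cv2.COLOR_BGR2HSV); m=(h[...,0]>5)&(h[...,0]<22)&(h[...,1]>170)&(P[...,2]<50)
n,l,st,_=cv2.connectedComponentsWithStats(m.astype('uint8')); i=1+st[1:,4].argmax();Q=P[l==i]
print('tray',cv2.minAreaRect(Q[:,:2].astype('float32')))
for u,v in [(93,154),(203,173),(187,275),(86,255)]: print(world(c,u,v,z=28).round(1))
```

```text
(260, 179) z mat 0.6 top 17.0 circ [524.5 119.2] 60.7 mean [488.3 141.7  31.6] ray [483.2 144.5  13. ]
(356, 181) z mat 0.6 top 17.2 circ [521.5  57.3] 59.6 mean [482.1  38.9  24.6] ray [479.8  36.8  13. ]
(445, 169) z mat 0.6 top 17.1 circ [529.7   5.7] 90.8 mean [494.1 -58.8  22.6] ray [492.5 -62.3  13. ]
(524, 208) z mat 0.5 top 16.9 circ [505.4 -42.8] 145.0 mean [ 448.8 -153.8   25. ] ray [ 445.6 -159.2   13. ]
tray ((442.4930419921875, 281.1470947265625), (120.71615600585938, 120.64099884033203), 77.3121337890625)
[516.3 318.8  28. ]
[494.1 203.1  28. ]
[371.8 234.5  28. ]
[398.5 350.   28. ]
```

>>> {"fn": "move_arm", "kwargs": {"moves": [{"gripper":0.5,"xyz":[-1.6,-5.5,19],"angular":[0,0,0]},{"gripper":0.5,"xyz":[-1.6,-5.5,19],"angular":[0,0,0]},{"gripper":0.5,"xyz":[-1.6,-5.5,19],"angular":[0,0,0]},{"gripper":0.5,"xyz":[-1.6,-5.5,19],"angular":[0,0,0]},{"gripper":0.5,"xyz":[-1.6,-5.5,19],"angular":[0,0,0]},{"gripper":0.5,"xyz":[-1.6,-5.5,19],"angular":[0,0,0]}]}}

```text
clock: 3.2
position: [488.7, 142.3, 61.6]
ee_rot: [1.0, -0.005, 0.002, -0.001]
contact_force: [0.0, 0.1, 0.1]
gripper_width: 64.2
```

```bash
python3 -c "
from h import *
plan([484,145,3],0); p=grab('wrist'); c=load('wrist'); print(proj(c,[484,145,8])); cv2.imwrite('pics/w2.png',p)"
```

```text
t 3.2 p [488.7 142.3  61.6] phi -0.52 z [ 0.004  0.002 -1.   ] j [ 34.6  22.1 -28.2   0.  -39.4  54.9] w 64.2 F [0.  0.1 0.1]
move [-0.5  -0.25  5.86] [-0.002 -0.004 -0.009]
[306.71026536 226.6016168 ]
```

View pics/w2.png

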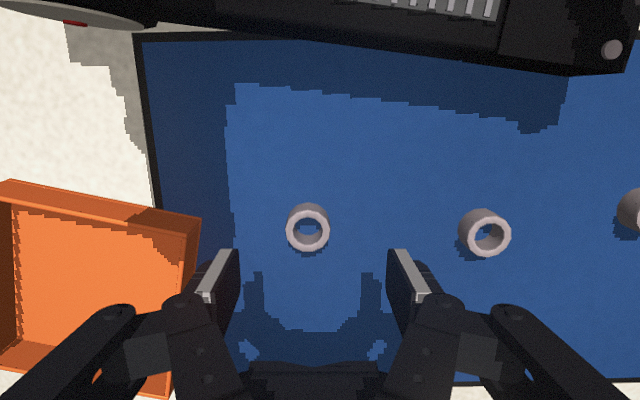

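Wrist close view: collar 4's top ring is at (307.5,230) and collar 3's at (489,233).

```bash
python3 -c "
from h import *
c=load('wrist'); print(world(c,307.5,230,17),world(c,489.5,233,17))"
```

```text
[485.38587193 144.3590109   17.        ] [482.50930686  38.22064781  17.        ]
```

>>> {"fn": "move_arm", "kwargs": {"moves": [{"gripper":0.5,"xyz":[-0.4,-0.3,2.5],"angular":[0,0,0]},{"gripper":0.5,"xyz":[-0.4,-0.3,5],"angular":[0,0,0]},{"gripper":0.5,"xyz":[-0.4,-0.3,5.8],"angular":[0,0,0]},{"gripper":0.5,"xyz":[-0.4,-0.3,5.8],"angular":[0,0,0]},{"gripper":-1,"xyz":[-0.4,-0.3,5.8],"angular":[0,0,0]},{"gripper":-1,"xyz":[-0.4,-0.3,5.8],"angular":[0,0,0]},{"gripper":-1,"xyz":[-0.4,-0.3,5.8],"angular":[0,0,0]},{"gripper":-1,"xyz":[-0.4,-0.3,5.8],"angular":[0,0,0]}]}}

```text
clock: 4.25
position: [483.6, 145.2, 2.5]
ee_rot: [1.0, -0.004, 0.001, -0.0]
contact_force: [-0.5, -1.5, 5.1]
gripper_width: 24.1
```

>>> {"fn": "move_arm", "kwargs": {"moves": [{"gripper":-1,"xyz":[0,0,0],"angular":[0,0,0]},{"gripper":-1,"xyz":[0,0,0],"angular":[0,0,0]},{"gripper":-1,"xyz":[0,0,-3],"angular":[0,0,0]},{"gripper":-1,"xyz":[0,0,-7],"angular":[0,0,0]},{"gripper":-1,"xyz":[0,0,-7],"angular":[0,0,0]}]}}

```text
clock: 4.88
position: [485.1, 146.2, 74.7]
ee_rot: [1.0, -0.004, 0.003, -0.002]
contact_force: [-0.3, 0.0, -0.1]
gripper_width: 24.1
```

```bash
python3 -c "
from h import *
status(); p=grab('wrist'); cv2.imwrite('pics/w3.png',p)"
```

```text
t 4.875 p [485.1 146.2  74.7] phi -0.47 z [ 0.007  0.004 -1.   ] j [ 35.2  20.7 -28.    0.  -40.9  54.3] w 24.1 F [-0.3  0.  -0.1]
```

View pics/w3.png

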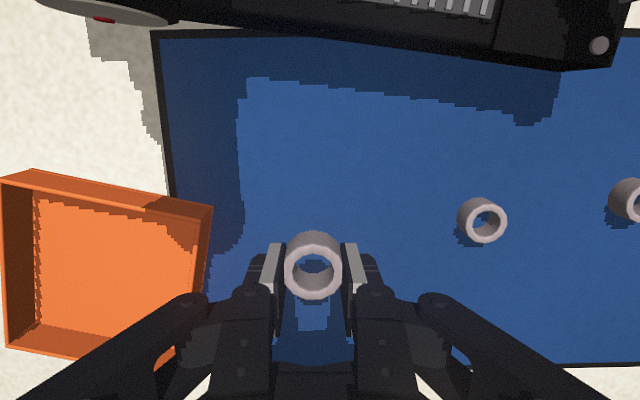

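Collar 4 is held between the pads at (313,265). Next, carry it to the tray.

>>> {"fn": "move_arm", "kwargs": {"moves": [{"gripper":-1,"xyz":[-2,-13.6,0],"angular":[0,0,0]},{"gripper":-1,"xyz":[-2,-13.6,0],"angular":[0,0,0]},{"gripper":-1,"xyz":[-2,-13.6,0],"angular":[0,0,0]},{"gripper":-1,"xyz":[-2,-13.6,0],"angular":[0,0,0]},{"gripper":-1,"xyz":[-2,-13.6,3],"angular":[0,0,0]},{"gripper":-1,"xyz":[-2,-13.6,6],"angular":[0,0,0]},{"gripper":-1,"xyz":[-2,-13.6,6.5],"angular":[0,0,0]},{"gripper":-1,"xyz":[-2,-13.6,6.5],"angular":[0,0,0]},{"gripper":-0.1,"xyz":[-2,-13.6,6.5],"angular":[0,0,0]},{"gripper":-0.1,"xyz":[-2,-13.6,6.5],"angular":[0,0,0]}]}}

```text
clock: 6.18
position: [464.4, 280.6, 6.6]
ee_rot: [1.0, -0.005, 0.0, -0.0]
contact_force: [-0.4, 0.4, 0.8]
gripper_width: 38.5
```

>>> {"fn": "move_arm", "kwargs": {"moves": [{"gripper":-0.1,"xyz":[0,0,0],"angular":[0,0,0]},{"gripper":-0.1,"xyz":[0,0,-4],"angular":[0,0,0]},{"gripper":0.5,"xyz":[0,0,-6.5],"angular":[0,0,0]},{"gripper":0.5,"xyz":[0,0,-6.5],"angular":[0,0,0]}]}}

```text
clock: 6.68
position: [465.2, 282.2, 73.5]
ee_rot: [1.0, -0.004, 0.002, -0.002]
contact_force: [-1.0, 0.2, -1.3]
gripper_width: 63.8
```

```bash
python3 -c "
from h import *
plan([481.5,38,70],0); p=grab('wrist'); cv2.imwrite('pics/w4.png',p)"
```

```text
t 6.675 p [465.2 282.2  73.5] phi -0.48 z [ 0.004  0.004 -1.   ] j [ 48.3  23.8 -22.7   0.  -43.2  41.2] w 63.8 F [-1.   0.2 -1.3]
move [ 1.83 24.4   0.27] [-0.004 -0.004 -0.008]
```

View pics/w4.png

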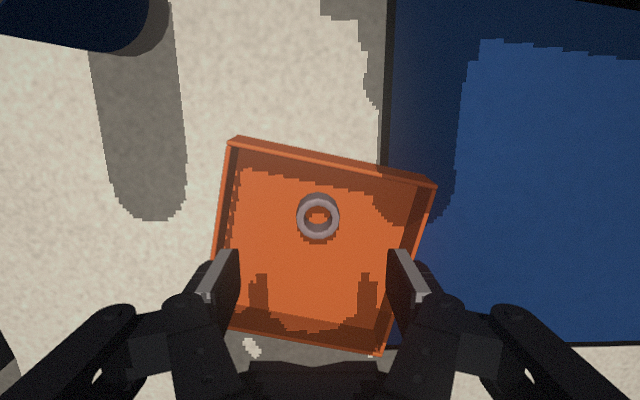

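The first collar is lying in the tray at (317,216). Now collar 3.

>>> {"fn": "move_arm", "kwargs": {"moves": [{"gripper":0.5,"xyz":[1.7,24.4,0],"angular":[0,0,0]},{"gripper":0.5,"xyz":[1.7,24.4,0],"angular":[0,0,0]},{"gripper":0.5,"xyz":[1.7,24.4,0],"angular":[0,0,0]},{"gripper":0.5,"xyz":[1.7,24.4,0],"angular":[0,0,0]},{"gripper":0.5,"xyz":[1.7,24.4,0],"angular":[0,0,0]},{"gripper":0.5,"xyz":[1.7,24.4,0],"angular":[0,0,0]},{"gripper":0.5,"xyz":[1.7,24.4,0],"angular":[0,0,0]}]}}

```text
clock: 7.6
position: [479.0, 37.9, 70.9]
ee_rot: [1.0, -0.004, -0.0, 0.0]
contact_force: [-0.2, 0.1, -0.1]
gripper_width: 63.8
```

```bash
python3 -c "
from h import *
plan([481.5,38,2.5],0)"
```

```text
t 7.6 p [479.   37.9  70.9] phi -0.41 z [-0.001 -0.    -1.   ] j [ 23.9  19.1 -31.4  -0.  -39.5  65.7] w 63.8 F [-0.2  0.1 -0.1]
move [ 0.25 -0.02  6.84] [ 0.     0.001 -0.007]
```

>>> {"fn": "move_arm", "kwargs": {"moves": [{"gripper":0.5,"xyz":[0.1,0,3],"angular":[0,0,0]},{"gripper":0.5,"xyz":[0.1,0,6],"angular":[0,0,0]},{"gripper":0.5,"xyz":[0.1,0,6.8],"angular":[0,0,0]},{"gripper":0.5,"xyz":[0.1,0,6.8],"angular":[0,0,0]},{"gripper":-1,"xyz":[0.1,0,6.8],"angular":[0,0,0]},{"gripper":-1,"xyz":[0.1,0,6.8],"angular":[0,0,0]},{"gripper":-1,"xyz":[0.1,0,6.8],"angular":[0,0,0]},{"gripper":-1,"xyz":[0.1,0,6.8],"angular":[0,0,0]},{"gripper":-1,"xyz":[0.1,0,6.8],"angular":[0,0,0]},{"gripper":-1,"xyz":[0.1,0,6.8],"angular":[0,0,0]}]}}

```text
clock: 8.85
position: [480.7, 37.2, 4.6]
ee_rot: [1.0, -0.004, 0.001, -0.0]
contact_force: [-1.9, 1.1, 5.1]
gripper_width: 24.0
```

>>> {"fn": "move_arm", "kwargs": {"moves": [{"gripper":-1,"xyz":[0,0,-3],"angular":[0,0,0]},{"gripper":-1,"xyz":[0,0,-7],"angular":[0,0,0]},{"gripper":-1,"xyz":[0,0,-7],"angular":[0,0,0]},{"gripper":-1,"xyz":[-6,-24,-7],"angular":[0,0,0]},{"gripper":-1,"xyz":[-6,-24,-7],"angular":[0,0,0]},{"gripper":-1,"xyz":[-6,-24,-7],"angular":[0,0,0]},{"gripper":-1,"xyz":[-6,-24,-7],"angular":[0,0,0]},{"gripper":-1,"xyz":[-6,-24,-7],"angular":[0,0,0]},{"gripper":-1,"xyz":[-6,-24,-7],"angular":[0,0,0]},{"gripper":-1,"xyz":[-6,-24,-7],"angular":[0,0,0]}]}}

```text
clock: 10.1
position: [422.0, 276.0, 73.0]
ee_rot: [1.0, -0.005, -0.0, 0.0]
contact_force: [0.3, -0.5, -1.0]
gripper_width: 23.9
```

```bash
python3 -c "
from h import *
plan([422,277,6.5],0)"
```

```text
t 10.1 p [422. 276.  73.] phi -0.6 z [-0.001 -0.001 -1.   ] j [ 51.7  20.9 -28.   -0.  -41.2  37.8] w 23.9 F [ 0.3 -0.5 -1. ]
move [ 0.   -0.11  6.65] [ 0.001  0.001 -0.011]
```

>>> {"fn": "move_arm", "kwargs": {"moves": [{"gripper":-1,"xyz":[0,-0.1,3],"angular":[0,0,0]},{"gripper":-1,"xyz":[0,-0.1,5.5],"angular":[0,0,0]},{"gripper":-1,"xyz":[0,-0.1,6.3],"angular":[0,0,0]},{"gripper":-1,"xyz":[0,-0.1,6.3],"angular":[0,0,0]},{"gripper":-0.1,"xyz":[0,-0.1,6.3],"angular":[0,0,0]},{"gripper":-0.1,"xyz":[0,-0.1,6.3],"angular":[0,0,0]},{"gripper":-0.1,"xyz":[0,-0.1,6.3],"angular":[0,0,0]},{"gripper":-0.1,"xyz":[0,-0.1,3],"angular":[0,0,0]},{"gripper":0,"xyz":[0,-0.1,-8],"angular":[0,0,0]},{"gripper":0,"xyz":[0,-0.1,-8],"angular":[0,0,0]}]}}

```text
clock: 11.35
position: [422.4, 278.7, 156.0]
ee_rot: [1.0, -0.004, 0.001, -0.001]
contact_force: [0.7, 1.2, -0.5]
gripper_width: 42.7
```

```bash
python3 -c "
from h import *
grab('wrist'); c=load('wrist');print(proj(c,[443,280,3])); cv2.imwrite('pics/w5.png',c['p'])
plan([600,40,240],0)"
```

```text
[309.945024  156.5578374]
t 11.4 p [425.3 281.2 162.4] phi -0.38 z [ 0.011  0.01  -1.   ] j [ 51.8  14.2 -21.9   0.2 -53.1  37.7] w 42.9 F [1.4 0.7 4.6]
move [17.71 23.93 -7.79] [-0.01  -0.011 -0.007]
```

>>> {"fn": "move_arm", "kwargs": {"moves": [{"gripper":0.5,"xyz":[3,24,-8],"angular":[0,0,0]},{"gripper":0.5,"xyz":[3,24,-8],"angular":[0,0,0]},{"gripper":0.5,"xyz":[3,24,-8],"angular":[0,0,0]},{"gripper":0.5,"xyz":[3,24,-8],"angular":[0,0,0]},{"gripper":0.5,"xyz":[17.5,26,-8],"angular":[0,0,0]},{"gripper":0.5,"xyz":[17.5,26,-8],"angular":[0,0,0]},{"gripper":0.5,"xyz":[17.5,26,-8],"angular":[0,0,0]},{"gripper":0.5,"xyz":[17.5,26,-8],"angular":[0,0,0]},{"gripper":0.5,"xyz":[17.5,26,-8],"angular":[0,0,0]},{"gripper":0.5,"xyz":[17.5,26,-8],"angular":[0,0,0]}]}}

```text
clock: 12.65
position: [593.9, 17.2, 233.8]
ee_rot: [1.0, -0.004, 0.0, -0.0]
contact_force: [0.9, -0.3, 0.8]
gripper_width: 63.9
```

```bash
python3 -c "
from h import *
a=cv2.imread('pics/w5.png')
status(); grab('wrist'); c=load('wrist'); b=c['p']
k=cv2.resize(b[60:260,180:480],(600,400),interpolation=cv2.INTER_CUBIC)
cv2.imwrite('pics/w6.png',np.vstack([k,np.hstack([cv2.resize(a,(300,200)),cv2.resize(b,(300,200))])]))"
```

```text
t 12.65 p [593.9  17.2 233.8] phi -0.45 z [ 0.  0. -1.] j [ 17.3  18.9  -3.9  -0.  -67.2  72.3] w 63.9 F [ 0.9 -0.3  0.8]
```

View pics/w6.png

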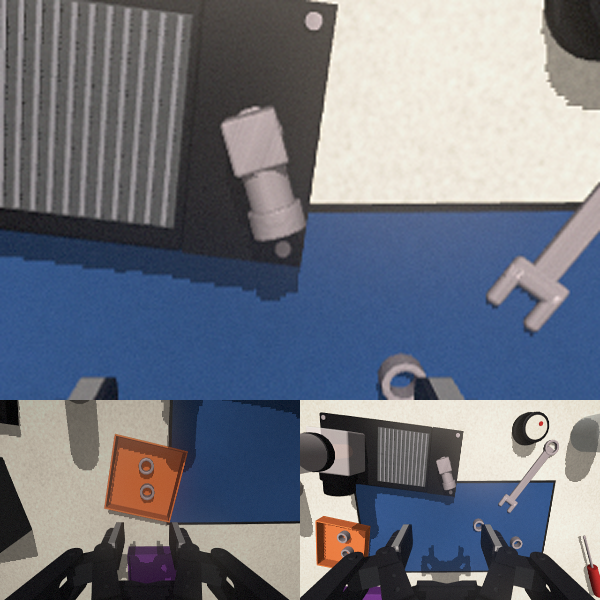

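Top crop: the knuckle top has corners near (222,122), (271,108), (288,162) and (235,177) in the crop, and the mouth ring is near (276,222), pointing to -x and slightly -y. Lower left: both collars lie in the orange tray.

Run:
```python
from h import *
c=load('wrist'); P=cloud(c)
w=P[105:185,280:340].reshape(-1,3); w=w[w[:,2]>0]
k=w[(w[:,2]>79)&(w[:,2]<88)]; print(len(k),np.percentile(k[:,2],[5,50,95]))
e=w[(w[:,2]>52)&(w[:,2]<95)]
print('elbow all rect',cv2.minAreaRect(e[:,:2].astype('float32')),np.percentile(e[:,2],[1,50,99]))
for X,Y in [(222,122),(271,108),(288,162),(235,177),(248,212),(298,197),(256,242),(303,228)]:
    print((X,Y),world(c,180+X/2,60+Y/2,83).round(1),world(c,180+X/2,60+Y/2).round(1))
m=(P[...,2]>60)&(P[...,2]<95); m[:105]=0;m[185:]=0;m[:,:280]=0;m[:,340:]=0
p=P[m]; q=p[:,:2]-p[:,:2].mean(0); print(p.mean(0),np.degrees(np.arctan2(*np.linalg.svd(q,full_matrices=False)[2][0][::-1])))
# radiator yaw from side/scene corner screws: top edge points
for u,v in [(337,62),(328,193)]: print('radcorner',world(c,u,v,40))
for X,Y in [(314,21),(283,249)]: print('screw',world(c,180+X/2,60+Y/2,42))
```

```text
1294 [79.3775459  82.57944778 84.04636232]
elbow all rect ((620.9703979492188, 17.05131721496582), (54.13795471191406, 24.637592315673828), 15.583503723144531) [68.748629   81.85153063 84.46739307]
(222, 122) [644.5  33.7  83. ] [644.   34.1  75.4]
(271, 108) [650.   13.4  83. ] [649.5  13.3  72.7]
(288, 162) [627.8   6.3  83. ] [622.2   5.   40.3]
(235, 177) [621.7  28.7  83. ] [621.8  28.7  83.7]
(248, 212) [606.5  23.5  83. ] [603.5  23.9  67.8]
(298, 197) [612.9   2.   83. ] [605.1   0.   40. ]
(256, 242) [593.3  20.2  83. ] [582.6  20.8  40.1]
(303, 228) [ 5.993e+02 -2.000e-01  8.300e+01] [589.7  -2.5  40.6]
[622.65622083  17.07351938  80.68120429] -164.29733410967546
radcorner [693.74720764  -6.780065    40.        ]
radcorner [570.00196068   0.84685193  40.        ]
screw [686.30823853  -6.72676538  42.        ]
screw [579.40775264   7.437996    42.        ]
```

```bash
python3 -c "
from h import *
plan([635.5,21,120],15.6)"
```

```text
t 12.7 p [594.   17.2 234. ] phi -0.45 z [ 0.001  0.    -1.   ] j [ 17.3  18.9  -3.8  -0.  -67.2  72.3] w 63.9 F [ 0.5 -0.2 -0.5]
move [ 4.13 -0.41 11.4 ] [-0.    -0.001 -0.28 ]
```

>>> {"fn": "move_arm", "kwargs": {"moves": [{"gripper":0.5,"xyz":[4.1,-0.4,5.5],"angular":[0,0,-0.28]},{"gripper":0.5,"xyz":[4.1,-0.4,11],"angular":[0,0,-0.28]},{"gripper":0.5,"xyz":[4.1,-0.4,11],"angular":[0,0,-0.28]},{"gripper":0.5,"xyz":[4.1,-0.4,11],"angular":[0,0,-0.28]},{"gripper":0.5,"xyz":[4.1,-0.4,11],"angular":[0,0,-0.28]},{"gripper":0.5,"xyz":[4.1,-0.4,11],"angular":[0,0,-0.28]}]}}

```text
clock: 13.45
position: [636.7, 20.8, 125.9]
ee_rot: [0.991, 0.135, 0.002, -0.0]
contact_force: [-0.4, -0.8, -0.2]
gripper_width: 63.9
```

```bash
python3 -c "
from h import *
plan([635.5,21,53],15.6); c=grab('wrist'); c=load('wrist'); P=cloud(c); u,v=proj(c,[635.5,21,83]); print(u,v)
m=(P[...,2]>60)&(P[...,2]<92)&(np.hypot(P[...,0]-622,P[...,1]-17)<38); p=P[m]
print(cv2.minAreaRect(p[:,:2].astype('float32')))
print(world(c,u,v)); k=c['p']; cv2.imwrite('pics/w7.png',k)"
```

```text
t 13.45 p [636.7  20.8 125.9] phi 15.53 z [ 0.004  0.001 -1.   ] j [ 16.4  28.   -5.9   0.  -55.8  89.1] w 63.9 F [-0.4 -0.8 -0.2]
move [-0.14 -0.06  7.29] [ 0.    -0.004 -0.001]
310.13955686937067 227.09929582891942
((621.2076416015625, 17.06622314453125), (54.49330139160156, 24.293214797973633), 14.814994812011719)
[635.55251859  21.01361151  83.13910411]
```

View pics/w7.png

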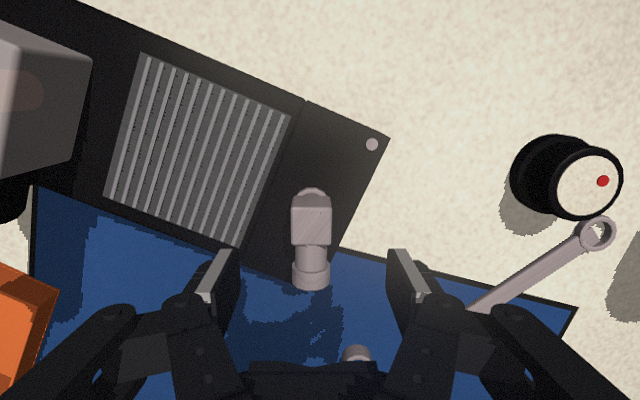

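The knuckle is square to the jaws and centred at (311,225). Descend and grip.

>>> {"fn": "move_arm", "kwargs": {"moves": [{"gripper":0.5,"xyz":[-0.1,-0.05,3],"angular":[0,0,0]},{"gripper":0.5,"xyz":[-0.1,-0.05,6],"angular":[0,0,0]},{"gripper":0.5,"xyz":[-0.1,-0.05,7],"angular":[0,0,0]},{"gripper":0.5,"xyz":[-0.1,-0.05,7],"angular":[0,0,0]},{"gripper":-1,"xyz":[-0.1,-0.05,7],"angular":[0,0,0]},{"gripper":-1,"xyz":[-0.1,-0.05,7],"angular":[0,0,0]},{"gripper":-1,"xyz":[-0.1,-0.05,7],"angular":[0,0,0]},{"gripper":-1,"xyz":[-0.1,-0.05,7],"angular":[0,0,0]},{"gripper":-1,"xyz":[-0.1,-0.05,7],"angular":[0,0,0]},{"gripper":-1,"xyz":[-0.1,-0.05,7],"angular":[0,0,0]}]}}

```text
clock: 14.75
position: [635.7, 20.9, 54.6]
ee_rot: [0.991, 0.135, 0.001, 0.0]
contact_force: [-1.5, 0.3, 6.1]
gripper_width: 23.2
```

Run:
```python
from h import *
status()
S=load('scene');D=load('side')
# inspection camera: head & post from clouds
for n,c in (('S',S),('D',D)):
    P=cloud(c); q=P.reshape(-1,3); q=q[(np.hypot(q[:,0]-600,q[:,1]+412)<90)&(c['d'].ravel()>0)]
    for a,b in [(5,20),(60,190),(200,225),(225,245),(245,262),(262,275),(280,330)]:
        w=q[(q[:,2]>a)&(q[:,2]<b)]
        if len(w)>4: print(n,a,b,len(w),'min',w.min(0).round(),'max',w.max(0).round(),'rect',[np.round(x,1) for x in cv2.minAreaRect(w[:,:2].astype('float32'))])
```

```text
t 14.75 p [635.7  20.9  54.6] phi 15.57 z [ 0.002  0.    -1.   ] j [ 16.4  32.5  -9.9   0.  -47.4  89.1] w 23.2 F [-1.5  0.3  6.1]
S 5 20 1708 min [ 531. -485.    5.] max [ 682. -333.   20.] rect [array([ 599.6, -412.9]), array([146.9, 152.5]), np.float64(81.1)]
S 60 190 289 min [ 627. -422.   60.] max [ 637. -408.  190.] rect [array([ 633. , -416.4]), array([14.2,  7.4]), np.float64(68.3)]
S 200 225 54 min [ 585. -450.  200.] max [ 646. -399.  225.] rect [array([ 620.8, -433.2]), array([74.3, 24.7]), np.float64(43.8)]
S 225 245 369 min [ 585. -450.  225.] max [ 648. -394.  245.] rect [array([ 615.9, -422. ]), array([63.9, 53.4]), np.float64(2.5)]
S 245 262 1003 min [ 570. -450.  245.] max [ 647. -395.  262.] rect [array([ 608.3, -421.8]), array([75.9, 43.6]), np.float64(17.3)]
S 262 275 49 min [ 628. -421.  262.] max [ 636. -408.  275.] rect [array([ 633.3, -415.8]), array([13.7,  5.6]), np.float64(67.2)]
S 280 330 234 min [ 623. -422.  280.] max [ 637. -408.  325.] rect [array([ 630.1, -414.7]), array([13.6, 14.2]), np.float64(48.1)]
D 5 20 435 min [ 512. -485.    5.] max [ 688. -3
[... 167 characters left out ...]
10.3]), array([13.4, 12.6]), np.float64(27.0)]
D 200 225 66 min [ 575. -425.  201.] max [ 639. -394.  224.] rect [array([ 605.4, -407.6]), array([64.2, 23.4]), np.float64(10.1)]
D 225 245 154 min [ 571. -424.  225.] max [ 642. -392.  245.] rect [array([ 604.9, -402.9]), array([75. , 17.2]), np.float64(20.8)]
D 245 262 213 min [ 573. -447.  245.] max [ 646. -392.  262.] rect [array([ 610.3, -418.3]), array([73.6, 47.5]), np.float64(14.3)]
D 262 275 15 min [ 626. -413.  264.] max [ 635. -405.  274.] rect [array([ 630.4, -408.9]), array([9.4, 8.1]), np.float64(2.6)]
D 280 330 64 min [ 625. -421.  280.] max [ 637. -401.  324.] rect [array([ 631.3, -411.3]), array([ 9.8, 20.3]), np.float64(22.3)]
```

>>> {"fn": "move_arm", "kwargs": {"moves": [{"gripper":-1,"xyz":[0,0,-1],"angular":[0,0,0]},{"gripper":-1,"xyz":[0,0,-2.5],"angular":[0,0,0]},{"gripper":-1,"xyz":[0,0,-4.5],"angular":[0,0,0]},{"gripper":-1,"xyz":[0,0,-7.5],"angular":[0,0,0]},{"gripper":-1,"xyz":[0,0,-12],"angular":[0,0,0]},{"gripper":-1,"xyz":[0,0,-18],"angular":[0,0,0]},{"gripper":-1,"xyz":[0,0,-24],"angular":[0,0,0]},{"gripper":-1,"xyz":[-10,0,-30],"angular":[0,0,0]},{"gripper":-1,"xyz":[-15,0,-33],"angular":[0,0,0]},{"gripper":-1,"xyz":[-15,0,-33],"angular":[0,0,0]}]}}

```text
clock: 16.0
position: [487.7, -20.3, 385.5]
ee_rot: [0.991, 0.135, 0.001, -0.0]
contact_force: [0.2, 0.2, -0.6]
gripper_width: 23.2
```

```bash
python3 -c "
from h import *
plan([400,-180,390],-75); plan([400,-480,390],-163)"
```

```text
t 16.0 p [487.7 -20.3 385.5] phi 15.53 z [ 0.001  0.    -1.   ] j [ 16.7   4.2  -1.4   0.  -84.4  88.8] w 23.2 F [ 0.2  0.2 -0.6]
move [-12.73  13.03  -0.46] [-1.00e-03 -1.00e-03  1.58e+00]
t 16.0 p [487.7 -20.3 385.5] phi 15.53 z [ 0.001  0.    -1.   ] j [ 16.7   4.2  -1.4   0.  -84.4  88.8] w 23.2 F [ 0.2  0.2 -0.6]
move [-20.76  41.94  -0.47] [-2.000e-03 -0.000e+00  3.116e+00]
```

>>> {"fn": "move_arm", "kwargs": {"moves": [{"gripper":-1,"xyz":[-12.7,13,-0.5],"angular":[0,0,1.58]},{"gripper":-1,"xyz":[-12.7,13,-0.5],"angular":[0,0,1.58]},{"gripper":-1,"xyz":[-12.7,13,-0.5],"angular":[0,0,1.58]},{"gripper":-1,"xyz":[-12.7,13,-0.5],"angular":[0,0,1.58]},{"gripper":-1,"xyz":[-12.7,13,-0.5],"angular":[0,0,1.58]},{"gripper":-1,"xyz":[-12.7,13,-0.5],"angular":[0,0,1.58]},{"gripper":-1,"xyz":[-12.7,13,-0.5],"angular":[0,0,1.58]},{"gripper":-1,"xyz":[-12.7,13,-0.5],"angular":[0,0,1.58]},{"gripper":-1,"xyz":[-12.7,13,-0.5],"angular":[0,0,1.58]},{"gripper":-1,"xyz":[-12.7,13,-0.5],"angular":[0,0,1.58]}]}}

```text
clock: 17.25
position: [401.9, -178.7, 388.7]
ee_rot: [0.794, -0.608, -0.0, -0.0]
contact_force: [-0.3, -0.0, -0.8]
gripper_width: 23.4
```

```bash
python3 -c "
from h import *
plan([380,-480,390],-163)"
```

```text
t 17.25 p [ 401.9 -178.7  388.7] phi -74.94 z [-0.  0. -1.] j [ -2.7  -1.   -6.3  -0.  -84.7  17.7] w 23.4 F [-0.3 -0.  -0.8]
move [28.52  9.95 -0.13] [0.    0.    1.537]
```

>>> {"fn": "move_arm", "kwargs": {"moves": [{"gripper":-1,"xyz":[28.5,10,0],"angular":[0,0,1.537]},{"gripper":-1,"xyz":[28.5,10,0],"angular":[0,0,1.537]},{"gripper":-1,"xyz":[28.5,10,0],"angular":[0,0,1.537]},{"gripper":-1,"xyz":[28.5,10,0],"angular":[0,0,1.537]},{"gripper":-1,"xyz":[28.5,10,0],"angular":[0,0,1.537]},{"gripper":-1,"xyz":[28.5,10,0],"angular":[0,0,1.537]},{"gripper":-1,"xyz":[28.5,10,0],"angular":[0,0,1.537]},{"gripper":-1,"xyz":[28.5,10,0],"angular":[0,0,1.537]},{"gripper":-1,"xyz":[28.5,10,0],"angular":[0,0,1.537]},{"gripper":-1,"xyz":[28.5,10,0],"angular":[0,0,1.537]}]}}

```text
clock: 18.5
position: [379.9, -479.8, 388.4]
ee_rot: [-0.149, 0.989, 0.0, -0.0]
contact_force: [-0.4, -0.2, -1.5]
gripper_width: 23.1
```

```bash
python3 - <<'E'
from h import *
status(); grab('wrist'); grab('side'); grab('scene'); c=load('wrist'); print(proj(c,[573,-430,240]),proj(c,[630,-413,322]))
P=cloud(c); q=P.reshape(-1,3); q=q[(np.hypot(q[:,0]-600,q[:,1]+412)<90)&(c['d'].ravel()>0)]
for a,b in [(60,180),(205,222),(222,240),(240,255),(255,258),(258,266),(270,330)]:
    w=q[(q[:,2]>a)&(q[:,2]<b)]
    if len(w)>4: print(a,b,len(w),'rect',[np.round(x,1) for x in cv2.minAreaRect(w[:,:2].astype('float32'))])
k=c['p']; s=load('side')['p']
cv2.imwrite('pics/w8.png',np.vstack([k,cv2.resize(s[40:140,240:400],(640,400),interpolation=cv2.INTER_CUBIC)])[:, :])
E
python3 -c "
import cv2;i=cv2.imread('pics/w8.png');cv2.imwrite('pics/w8.png',cv2.resize(i,(480,600),interpolation=cv2.INTER_AREA))"
```

```text
t 18.5 p [ 379.9 -479.8  388.4] phi -162.89 z [-0.  0. -1.] j [-36.5  17.4  15.6  -0.  -88.2 -36.4] w 23.1 F [-0.4 -0.2 -1.5]
[304.48981089 369.28383967] [302.24670659 495.49143043]
205 222 9 rect [array([ 585. , -450.7]), array([0.9, 4.9]), np.float64(74.2)]
```

View pics/w8.png

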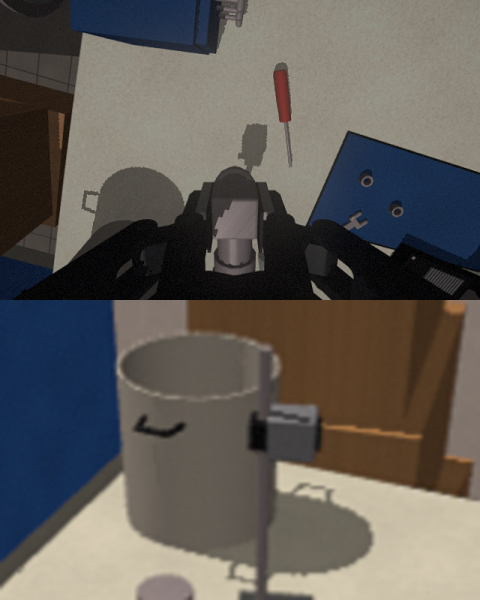

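The wrist camera looks the other way here. In the side crop the head profile and lens sit at the right. A quarter turn will bring the lens into the wrist view.

>>> {"fn": "move_arm", "kwargs": {"moves": [{"gripper":-1,"xyz":[0,0,0],"angular":[0,0,-1.57]},{"gripper":-1,"xyz":[0,0,0],"angular":[0,0,-1.57]},{"gripper":-1,"xyz":[0,0,0],"angular":[0,0,-1.57]},{"gripper":-1,"xyz":[0,0,0],"angular":[0,0,-1.57]},{"gripper":-1,"xyz":[0,0,0],"angular":[0,0,-1.57]},{"gripper":-1,"xyz":[0,0,0],"angular":[0,0,-1.57]},{"gripper":-1,"xyz":[0,0,0],"angular":[0,0,-1.57]},{"gripper":-1,"xyz":[0,0,0],"angular":[0,0,-1.57]},{"gripper":-1,"xyz":[0,0,0],"angular":[0,0,-1.57]},{"gripper":-1,"xyz":[0,0,0],"angular":[0,0,-1.57]}]}}

```text
clock: 19.9
position: [380.0, -479.9, 388.4]
ee_rot: [0.803, -0.595, 0.0, -0.0]
contact_force: [-0.1, 0.4, -0.3]
gripper_width: 23.2
```

Run:
```python
from h import *
status(); grab('wrist'); c=load('wrist'); u,v=proj(c,[573,-430,240]); print(u,v)
P=cloud(c); q=P.reshape(-1,3); q=q[(np.hypot(q[:,0]-600,q[:,1]+412)<90)&(c['d'].ravel()>0)]
for a,b in [(60,180),(205,222),(222,240),(240,255),(255,258),(258,266),(270,330)]:
    w=q[(q[:,2]>a)&(q[:,2]<b)]
    if len(w)>4: print(a,b,len(w),'rect',[np.round(x,1) for x in cv2.minAreaRect(w[:,:2].astype('float32'))])
u,v=int(max(u,75)),int(v); u0,v0=max(u-75,0),max(v-60,0); print(u0,v0)
k=cv2.resize(c['p'][v0:v0+120,u0:u0+150],(750,600),interpolation=cv2.INTER_CUBIC)
cv2.imwrite('pics/w9.png',cv2.convertScaleAbs(k,alpha=1.7))
```

```text
t 19.9 p [ 380.  -479.9  388.4] phi -73.09 z [ 0.  0. -1.] j [-36.5  17.4  15.6  -0.  -88.2  53.4] w 23.2 F [-0.1  0.4 -0.3]
81.68225204169681 173.02452677257713
60 180 425 rect [array([ 626.5, -417.5]), array([ 8.3, 14.2]), np.float64(31.7)]
205 222 139 rect [array([ 593.3, -438.8]), array([32.1, 63.6]), np.float64(63.4)]
222 240 858 rect [array([ 604.4, -437.3]), array([37.7, 80.6]), np.float64(75.7)]
240 255 1344 rect [array([ 604.6, -425.2]), array([73.3, 50. ]), np.float64(5.2)]
255 258 2800 rect [array([ 602., -424.]), array([54.1, 43.3]), np.float64(16.7)]
258 266 218 rect [array([ 602.4, -423.7]), array([51.2, 39.4]), np.float64(16.7)]
6 113
```

View pics/w9.png

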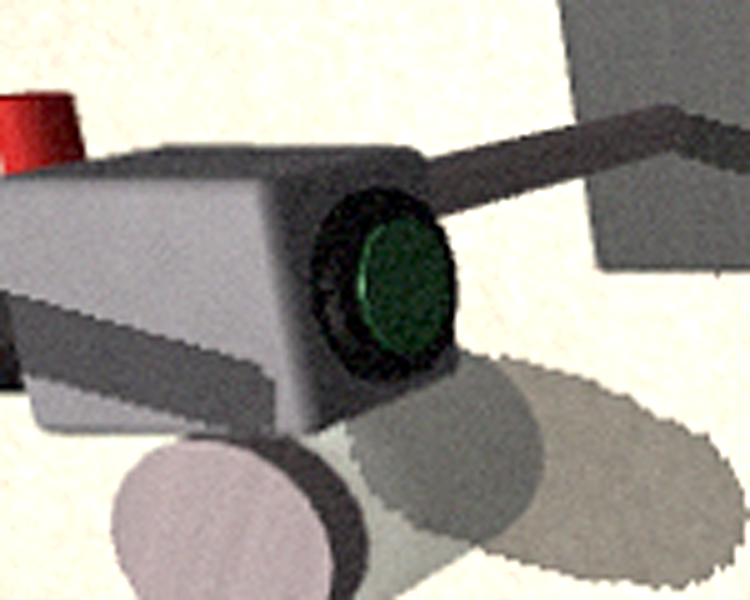

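The lens's green glass is centred at crop (405,285), i.e. pixel (87,170). Measuring it by depth.

Run:
```python
from h import *
c=load('wrist'); P=cloud(c)
hsv=cv2.cvtColor(c['p'],cv2.COLOR_BGR2HSV)
print(world(c,87,170), 'med', np.median(P[166:175,83:92].reshape(-1,3),0))
b=c['p'].astype(int); m=(b[...,1]>b[...,2]+12)&(b[...,1]>b[...,0]+5); m[:140]=0;m[200:]=0;m[:,:65]=0;m[:,110:]=0
q=P[m]; ys,xs=np.nonzero(m); print(m.sum(),xs.mean(),ys.mean(),q.mean(0),np.ptp(q,axis=0),(q.max(0)+q.min(0))/2)
u,s,vt=np.linalg.svd(q-np.median(q,0)); print('normal',vt[2],s)
t=P[(abs(P[...,2]-256.5)<2.5)&(np.hypot(P[...,0]-602,P[...,1]+424)<60)]; print('top z',np.median(t[:,2]))
for n in ('scene','side'):
    s=load(n); Q=cloud(s); t=Q[(abs(Q[...,2]-257)<5)&(np.hypot(Q[...,0]-602,Q[...,1]+420)<34)]; print(n,len(t),np.median(t,0),cv2.minAreaRect(t[:,:2].astype('float32')))
```

```text
[ 572.4897526  -431.50572659  233.6275747 ] med [ 571.62374057 -432.30129876  234.46560507]
165 85.13333333333334 169.76969696969698 [ 570.8179801  -433.50289931  239.11967462] [175.38982023 128.96022916 306.95665035] [ 488.20065371 -486.03033419  377.5523522 ]
normal [-0.82944039 -0.18260136 -0.52790661] [366.73233514  80.0523107   45.10469401]
top z 256.7564658418052
scene 709 [ 601.61139898 -427.78933465  258.12141396] ((603.617431640625, -422.908203125), (66.37552642822266, 43.211830139160156), 16.805320739746094)
side 135 [ 601.49833785 -413.68483774  257.76110128] ((602.9769897460938, -418.0533752441406), (59.13750457763672, 46.51811981201172), 22.928314208984375)
```

Run:
```python
from h import *
s,R=status(); c=load('wrist'); P=cloud(c); p=s['position']
u,v=proj(c,p+[0,0,28.4]); print('knuckle top px',u,v)
L=(P-p)@R  # tool coords
m=(c['d']>0)&(abs(L[...,0])<60)&(abs(L[...,1])<10.5)&(L[...,2]<-5)&(L[...,2]>-45)
q=L[m]; print(m.sum()); 
for a in range(-50,26,5):
    w=q[(q[:,0]>=a)&(q[:,0]<a+5)]
    if len(w)>5: print(a,len(w),'z',np.median(w[:,2]).round(1),'y',w[:,1].min().round(1),w[:,1].max().round(1))
plan([455.7,-467.1,219.6],-163.25); plan([380,-480,388.4],-163.25)
```

```text
t 19.95 p [ 380.  -479.9  388.3] phi -73.13 z [-0.  0. -1.] j [-36.5  17.4  15.6  -0.  -88.2  53.4] w 23.4 F [-0.1 -0.8 -0.4]
knuckle top px 310.3797057037197 297.5833222109844
6567
-40 6 z -20.8 y -10.2 -9.1
-35 317 z -25.9 y -10.5 10.3
-30 743 z -24.6 y -10.5 10.5
-25 476 z -24.1 y -8.8 10.4
-20 462 z -24.1 y -8.7 10.3
-15 225 z -24.8 y -8.3 10.4
-10 518 z -28.2 y -10.5 10.3
-5 627 z -28.4 y -10.5 10.5
0 660 z -28.4 y -10.4 10.4
5 674 z -28.4 y -10.5 10.3
10 1859 z -22.7 y -10.5 10.5
t 19.95 p [ 380.  -479.9  388.3] phi -73.13 z [-0.  0. -1.] j [-36.5  17.4  15.6  -0.  -88.2  53.4] w 23.4 F [-0.1 -0.8 -0.4]
move [ 0.98 -7.62 16.87] [0.    0.    1.573]
t 19.95 p [ 380.  -479.9  388.3] phi -73.13 z [-0.  0. -1.] j [-36.5  17.4  15.6  -0.  -88.2  53.4] w 23.4 F [-0.1 -0.8 -0.4]
move [ 0.01  0.   -0.01] [0.    0.    1.573]
```

>>> {"fn": "move_arm", "kwargs": {"moves": [{"gripper":-1,"xyz":[0,0,0],"angular":[0,0,1.574]},{"gripper":-1,"xyz":[0,0,0],"angular":[0,0,1.574]},{"gripper":-1,"xyz":[0,0,0],"angular":[0,0,1.574]},{"gripper":-1,"xyz":[0,0,0],"angular":[0,0,1.574]},{"gripper":-1,"xyz":[0,0,0],"angular":[0,0,1.574]},{"gripper":-1,"xyz":[0,0,0],"angular":[0,0,1.574]},{"gripper":-1,"xyz":[0,0,0],"angular":[0,0,1.574]},{"gripper":-1,"xyz":[0,0,0],"angular":[0,0,1.574]},{"gripper":-1,"xyz":[0,0,0],"angular":[0,0,1.574]},{"gripper":-1,"xyz":[0,0,0],"angular":[0,0,1.574]}]}}

```text
clock: 21.2
position: [380.0, -479.9, 388.3]
ee_rot: [-0.146, 0.989, 0.0, -0.0]
contact_force: [-0.3, -0.2, 0.3]
gripper_width: 23.1
```

Run:
```python
from h import *
plan([455.7,-467.1,219.6],-163.25)
```

```text
t 21.2 p [ 380.  -479.9  388.3] phi -163.25 z [-0.  0. -1.] j [-36.5  17.4  15.6  -0.  -88.2 -36.8] w 23.1 F [-0.3 -0.2  0.3]
move [-7.62 -0.96 16.87] [ 0. -0. -0.]
```

>>> {"fn": "move_arm", "kwargs": {"moves": [{"gripper":-1,"xyz":[-3,-0.4,5],"angular":[0,0,0]},{"gripper":-1,"xyz":[-5,-0.7,9],"angular":[0,0,0]},{"gripper":-1,"xyz":[-6.5,-0.8,12.5],"angular":[0,0,0]},{"gripper":-1,"xyz":[-7.3,-0.95,15.5],"angular":[0,0,0]},{"gripper":-1,"xyz":[-7.6,-0.95,16.9],"angular":[0,0,0]},{"gripper":-1,"xyz":[-7.6,-0.95,16.9],"angular":[0,0,0]},{"gripper":-1,"xyz":[-7.6,-0.95,16.9],"angular":[0,0,0]},{"gripper":-1,"xyz":[-7.6,-0.95,16.9],"angular":[0,0,0]},{"gripper":-1,"xyz":[-7.6,-0.95,16.9],"angular":[0,0,0]},{"gripper":-1,"xyz":[-7.6,-0.95,16.9],"angular":[0,0,0]}]}}

```text
clock: 22.45
position: [455.5, -467.3, 219.8]
ee_rot: [-0.145, 0.989, -0.0, 0.0]
contact_force: [0.1, 0.0, -0.1]
gripper_width: 23.2
```

Run:
```python
from h import *
plan([455.7,-467.1,219.6],-163.25)
out=[]
for n in ('scene','side'):
    grab(n); c=load(n); u,v=map(int,proj(c,[530,-445,230])); print(n,proj(c,[572.5,-432,235]).round(1),proj(c,[495.9,-455,235]).round(1),proj(c,[455.7,-467.1,235]).round(1),'crop',u-60,v-45)
    out.append(cv2.resize(c['p'][max(0,v-45):v+45,max(0,u-60):u+60],(400,300),interpolation=cv2.INTER_CUBIC))
    P=cloud(c)
    d=np.array([.9576,.2881]); nrm=np.array([-d[1],d[0]])
    e=P[(c['d']>0)]; e=e-np.array([455.7,-467.1,235]); a=e[:,:2]@d; b=e[:,:2]@nrm
    m=(a>14)&(a<55)&(abs(b)<30)&(abs(e[:,2])<25); print(' ring pts',m.sum(),'a',np.percentile(a[m],[2,98]).round(1) if m.any() else '','b',np.percentile(b[m],[2,98]).round(1),'z',np.percentile(e[m,2],[2,98]).round(1))
cv2.imwrite('pics/f1.png',cv2.convertScaleAbs(np.hstack(out),alpha=1.4))
```

```text
t 22.45 p [ 455.5 -467.3  219.8] phi -163.29 z [ 0.001 -0.    -1.   ] j [-31.6  25.1   3.6   0.  -68.5 -41.7] w 23.2 F [ 0.1  0.  -0.1]
move [-0.03  0.01  0.02] [-0.001  0.    -0.001]
scene [200.6 307.4] [164.4 287.9] [146.7 278.3] crop 120 253
 ring pts 252 a [15.  40.6] b [-11.5  10.7] z [-7.4 14.5]
side [347.  85.] [372.7  86.4] [386.3  87.1] crop 301 42
 ring pts 69 a [14.2 40.6] b [-3.8 13.5] z [-8.8 14. ]
```

View pics/f1.png

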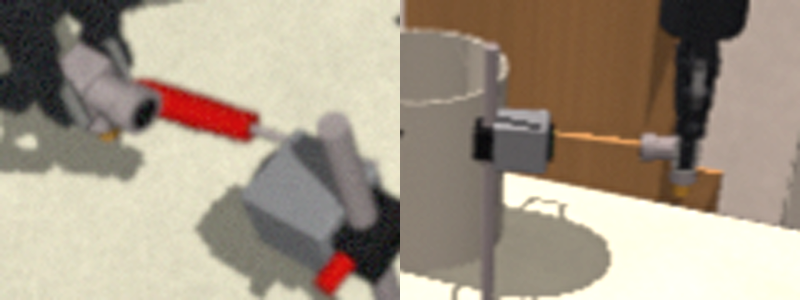

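Left (scene): the mouth, a black hole at (145,110), faces the head. Right (side): the mouth at (643,147) is level with the lens at (550,140) along the slightly sloping predicted line, and the stem points down. Prediction and observation agree within about 2 mm. I'll let it settle briefly, then hand in.

>>> {"fn": "move_arm", "kwargs": {"moves": [{"gripper":-1,"xyz":[0,0,0],"angular":[0,0,0]},{"gripper":-1,"xyz":[0,0,0],"angular":[0,0,0]},{"gripper":-1,"xyz":[0,0,0],"angular":[0,0,0]},{"gripper":-1,"xyz":[0,0,0],"angular":[0,0,0]}]}}

```text
clock: 23.05
position: [455.5, -467.2, 219.3]
ee_rot: [-0.145, 0.989, 0.0, -0.0]
contact_force: [1.1, -0.1, -0.5]
gripper_width: 22.9
```

```bash
python3 -c "
from h import *
status(); print(arm.job_done())"
```

```text
t 23.05 p [ 455.5 -467.2  219.3] phi -163.28 z [-0.  0. -1.] j [-31.5  25.2   3.6   0.  -68.5 -41.7] w 22.9 F [ 1.1 -0.1 -0.5]
the job is handed in; nothing more can be done
None
```

I put two collars into the orange tray and released them. I then pulled the elbow straight up out of the radiator, and the arm is still holding it in front of the inspection camera. The job was handed in at 23 s of the 66 s allowed.

- **Collars:** a wrist picture showed both lying in the tray. I did not move the other two.
- **Elbow pose:** at hand-in the gripper was within 1 mm and 0.1° of the planned pose, pointing straight down. That puts the mouth about 80 mm from the lens, centred on it and facing it. The scene and side cameras put the mouth where planned to within about 2 mm.
- **Disagreements:**
  - The side camera's positions were about 5 mm off in y from the other two cameras, so I used the wrist camera for the lens and elbow.
  - The gripper read about 24 mm on the 27 mm collars and 23 mm on the 24 mm knuckle, but both were held firmly.
- **Not checked:** I took no last close-up of the tray or the loose collars after moving the elbow.

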